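# Shim the rocking weighing table

## Task

The weighing table under the balance rocks because the ball foot at its front right corner hangs clear of the bench. Slide the channel packer along the bench until its flat nose lies under that foot and let it go, then slide the taper shim along the channel, thin end first, until it just bears firmly against the foot, and leave both there. Go by feel: do not drive the shim so far that the table is jacked up, do not press on the table or push it along, and leave the things around alone.

Things in the scene. Friction and masses are not known exactly. Their poses are not given: they have to be found in the camera images.
- stand: Weighing table, 4.6 kg, loose: grey slab 200 (x) x 350 (y) x 16 mm, top 56 mm above the bench, balance fixed on it (to 165 mm high, its right edge 36 mm in from the slab's -y edge). Origin on the bench under the slab's centre. Rubber feet (32 mm discs) at (80,150), (80,-150), (-80,150) mm carry it, level and still at the start; the corner (-80,-150) has the hanging ball foot.
- foot_spot (a point): Point at bench level straight below the seized steel ball foot (ball 24 mm across), axes as the table's. The ball's lowest point is 5.8 to 9.5 mm above it: the gap differs each time and is not reported. Shims go in along +y of the table, from its -y side. About 9 to 15 N up on the foot begins to lift the corner.
- packer: Channel packer, aluminium, 50 (x) x 150 (y) mm, 120 g. Origin at the centre of its underside, +y to the bare flat nose. Floor 4 mm thick; two side flanges 5 mm thick, 14 mm high over the underside, 50 mm over their outsides, 40 mm apart inside, from y = -75 to +15 mm: grip across them from above. The bench holds it better (friction about 0.6) than the taper shim drags it (0.3).
- packer_nose (a point): Point on the underside of the packer's bare nose, at y = +48 mm from its origin, to be brought under the foot (20 mm off along y or 14 mm across is still good).
- taper: Taper shim, grey plastic, 30 (x) x 146 (y) mm, 70 g, smooth. Origin at the centre of its flat underside, +y to the thin end. Thickness 1 mm at y = +73 mm, growing evenly by 0.06 mm per mm to 7 mm at y = -27 mm, then 7 mm to y = -73 mm. It balances at about y = -29 mm. It runs in the packer's channel, tab outermost.
- taper_tab (a point): Mid-height of the taper shim's upright grip tab, 14 (x) x 24 (y) mm, at y = -61 mm, 26 mm above its underside; tab top at 46 mm. Sliding freely the shim needs about 1 N or less; once it wedges under the foot the push rises over about 10 mm to some 5 to 10 N, then stays there while it jacks up the table.
- beaker: Bystander: glass beaker 83x92x118 mm, standing; origin at the centre of its base.
- timer: Bystander: small white timer 35x62x52 mm; origin at the centre of its base.
- cork_loose: Bystander: cork ring 108 mm across, 30 mm high; origin at the centre of its base.
- stopper_b: Bystander: black rubber stopper 30 mm across, 24 mm high; origin at the centre of its base.

How it is judged:
On the way, in this order (a step that is already met when the one before it is completed fails the run):
1. the packer lies flat on the bench with its nose under the foot, released (y of foot_spot in the frame of packer between 0.028 and 0.068 m and x of foot_spot in the frame of packer between -0.014 and 0.014 m and height (world z) of packer below 0.003 m and angle between packer's own z axis and vertical below 0.03 rad and contact force between the fingers and packer below 0.2 N and contact force between stand and taper below 0.5 N), for 0.2 s.
2. the taper shim, on the packer, bears against the foot and the table is not jacked up (y of foot_spot in the frame of packer between 0.028 and 0.068 m and x of foot_spot in the frame of packer between -0.014 and 0.014 m and height (world z) of packer below 0.003 m and angle between packer's own z axis and vertical below 0.03 rad and contact force between stand and taper above 3 N and contact force between taper and packer above 3 N and angle between stand's own z axis and vertical below 0.0025 rad), for 0.2 s.
At the end, for the whole second after the job is handed in: Packer flat, foot over its nose (28 to 68 mm ahead of its centre, within 14 mm of its middle line); taper shim pressed between packer and foot with over 3 N; table level within 0.0025 rad (0.35 mm at the foot), within 12 mm of where it stood; all at rest (all of step 2 and distance of stand from where it was at the start of the episode below 0.012 m and linear speed of each of taper, stand, packer below 0.01 m/s); the robot touches nothing.
It fails at once if the table is jacked up or tipped by more than 0.006 rad (angle between stand's own z axis and vertical above 0.006 rad).
It fails at once if the table is pushed more than 12 mm (distance of stand from where it was at the start of the episode above 0.012 m).
It fails at once if the robot presses on the table with more than 6 N (contact force between any of the arm, the fingers and stand above 6 N).
It fails at once if a thing standing around is moved more than 20 mm (distance of any of beaker, timer, cork_loose, stopper_b from where it was at the start of the episode above 0.02 m).
It also fails if it takes over 72 s, if anything falls off the work surface, if the arm or the gripper's body presses on something with over 40 N, if the wrist force passes 120 N, or if a joint passes its speed limit or range.

## Robot

A 7-joint arm with a two-finger parallel gripper is mounted at the origin on a cart in front of the work surface, level with it; the furniture and walls round the work are solid. World frame = base frame: x ahead of the robot, y to its left, z up, the work surface at z = 0. Lengths are in m, angles in rad, forces in N, time in s.
With the tool pointing down it reaches from about 0.425 to 0.875 m from the base axis. Payload 8.4 kg.
Tool frame: the origin (TCP) lies on the centre line of the jaws, within the pads' length; the fingertips stand 22 mm ahead of it and the grasp point (between the pads) lies 3 mm ahead of it; z points along the fingers, y is the line along which they close (so a half turn about z gives the same grasp; the last joint's range is limited). The gripper opens to 87 mm and grips with 3 to 60 N. Pads are 19 mm wide; open, the fingers measure 117 mm over their backs; the gripper's body (75 mm by 190 mm) begins 51 mm behind the grasp point.
Start: joints at [1.052, 0.333, 0.04, 1.465, -0.013, 1.343, -0.059], TCP at [0.265, -0.594, 0.213] pointing down, gripper open.
Joint ranges: [-2.58, 2.58], [-0.38, 2.09], [-1.3, 1.39], [0.25, 2.4], [-1.5, 4.64], [0.08, 2.09], [-2.65, 2.65]. Speed limits (rad/s): [2.22, 2.22, 2.79, 2.79, 3.14, 3.14, 3.14].

## Interface

Orientations are given as a rotation vector (axis times angle).
In Python, from workcell import status, vision, bot gives the robot as it stands.
- The arm moves only by the shell command python3 -m handwheel 'ROWS' [OPENING]. ROWS is JSON, a list of rows, each a list of 4 numbers: the shift along the tool's x, y, z in cm, then the turn about the tool's z in degrees. A call has 1 to 20 rows; each row shifts and turns the commanded pose from where the row before left it, along the tool's axes as they then stand; what a row does not reach is not made up. A row lasts 1/10 s, in which the tool goes at most 50 mm and 8.59 degrees, less where a joint would pass 70% of its speed; a pose out of reach is approached as far as the arm can. A call with a gripper value outside its range is refused whole. OPENING is the opening in per cent of the stroke, from 0 (shut) to 100 (fully open), set as the call begins (- or left out, the last holds). The fingers move at their own pace and stop on an object; the grip force is fixed at half the most. Time passes only in rows, so rows that do not move let the fingers close. It gives the time, the measured TCP pose, the force, the opening and the grip force at its end, in the units of the state.
- status.read_state(): the state, without advancing time (a new reading comes with each control period).
- vision.camera(name): name is "scene" or "top"; returns a dict with "img" (400x640x3 uint8, red, green, blue), "z_map" (400x640 float32, m along the optical axis (not along the pixel's ray), 0 where there is no reading), "intrinsics" (3x3 intrinsics, pixels), "view" (4x4, takes a point from world to camera coordinates). Camera axes: x right, y down, z forward; pixel columns grow to the right and rows downward; lengths in m; the calibration is good to about 2 mm. A picture is of the moment at which its call begins.
- bot.sign_off(): hands the job in; it is judged then, once.
Trained networks look in the newest picture that a camera, given by its name, has taken for a name from the list of things; names that differ only in an ending like _2 or _b are one class to them, and where a whole thing is asked for, a point or a joint stands for the part that bears it (a point fixed in the world has none). Each returns a list of dicts, best first, with "confidence" (0 to 1); they miss things now and then, are a little off and sometimes report something else, mostly with a low value. They report only what shows in the picture. A call takes as long as a camera call.
- vision.trace(camera, label): "pixels" (400x640 bool, what is visible of it) and "at" ([column, row] in pixels, amid what is visible of it).
The state is a dict: "time_s": time; "qpos": joint angles; "dq": joint speeds; "joint_torque": joint torques, N m; "eef_pos": TCP position; "eef_rot": TCP orientation; "ft_force": force on the tool from outside, world axes, zero at the start; "ft_torque": the same for the moment, N m; "gripper_width": finger opening in m; "finger_force": force on a finger pad.
Only numpy, scipy, OpenCV 4.12 (cv2) and the standard library are available. Lean on these libraries where they do the work, as an engineer would, in place of code of your own. Each camera call takes 0.05 s, during which the arm holds its last target. There are 200 camera calls.

## Working session

There is one attempt and no reset: what is moved stays moved. The work goes in short steps, Python scripts to look and compute and a shell command to move; the robot and the scene stay as the last step left them, time stands still between calls to the robot, and variables do not carry over. Pictures are saved under pics/ and viewed, at most 10 in all, crops included, and the job is handed in when it is done.

```bash
mkdir -p pics; ls; cat > h.py <<'E'
import numpy as np, cv2
from workcell import status, vision, bot
def cam(n):
    return vision.camera(n)
def pts(c,mask):
    v,u=np.nonzero(mask&(c["z_map"]>0)); z=c["z_map"][v,u]; K=c["intrinsics"]
    p=np.stack([(u-K[0,2])*z/K[0,0],(v-K[1,2])*z/K[1,1],z,np.ones_like(z)])
    return (np.linalg.inv(c["view"])@p)[:3].T
E
python3 - <<'E'
from h import *
s=status.read_state(); print({k:np.round(v,3) for k,v in s.items()})
for n in("scene","top"):
    c=cam(n); cv2.imwrite(f"pics/{n}0.png",c["img"][:,:,::-1])
    for l in("stand","packer","taper","beaker","timer","cork_loose","stopper_b"):
        for d in vision.trace(n,l)[:2]:
            p=pts(c,d["pixels"])
            if len(p)<5: continue
            r=cv2.minAreaRect((p[:,:2]*1000).astype(np.float32))
            print(n,l,round(d["confidence"],2),np.round(d["at"]),len(p),"med",np.round(np.median(p,0),3),"zr",np.round(np.percentile(p[:,2],[2,98]),3),"rect",np.round(r[0]),np.round(r[1]),round(r[2],1))
E
```

```text
pics
{'time_s': np.float64(0.0), 'qpos': array([ 1.052,  0.334,  0.04 ,  1.466, -0.013,  1.343, -0.058]), 'dq': array([ 0.   , -0.002, -0.   ,  0.001,  0.001,  0.   ,  0.002]), 'joint_torque': array([-1.0000e-03, -6.5636e+01,  1.3350e+00, -4.0380e+01, -6.0000e-02,
        4.5000e-02,  0.0000e+00]), 'eef_pos': array([ 0.265, -0.593,  0.212]), 'eef_rot': array([-3.071e+00, -6.540e-01,  1.000e-03]), 'ft_force': array([-0.429, -0.409, -0.702]), 'ft_torque': array([ 0.004, -0.032,  0.001]), 'finger_force': np.float64(0.0), 'gripper_width': np.float64(0.087)}
scene stand 0.94 [248. 178.] 4491 med [0.526 0.118 0.099] zr [0.007 0.165] rect [713. 349.] [819. 365.] 57.6
scene packer 0.56 [346. 242.] 614 med [ 0.465 -0.269  0.004] zr [-0.001  0.014] rect [ 475. -254.] [157.  81.] 87.4
scene taper 0.65 [367. 214.] 342 med [ 0.613 -0.269  0.005] zr [-0.001  0.045] rect [ 620. -239.] [ 59. 147.] 14.3
scene beaker 0.91 [315. 184.] 842 med [ 0.652 -0.069  0.073] zr [0.004 0.115] rect [749. -17.] [253.  79.] 31.0
scene timer 0.73 [400. 256.] 362 med [ 0.414 -0.436  0.027] zr [0.002 0.052] rect [ 444.
[... 449 characters left out ...]
 [ 466. -259.] [ 54. 153.] 0.0
top packer 0.45 [307. 161.] 787 med [ 0.693 -0.059  0.053] zr [0.022 0.119] rect [680. -59.] [81. 82.] 41.8
top taper 0.82 [368. 188.] 434 med [ 0.612 -0.245  0.006] zr [-0.     0.048] rect [ 612. -241.] [ 31. 143.] 13.1
top beaker 0.95 [308. 161.] 832 med [ 0.693 -0.059  0.051] zr [0.002 0.119] rect [695. -49.] [116.  90.] 45.7
top timer 0.52 [432. 246.] 206 med [ 0.43  -0.427  0.043] zr [0.015 0.055] rect [ 434. -432.] [60. 30.] 48.2
top cork_loose 0.87 [438. 177.] 619 med [ 0.627 -0.451  0.029] zr [-0.002  0.036] rect [ 629. -453.] [109. 122.] 49.6
top stopper_b 0.61 [437. 216.] 62 med [ 0.531 -0.459  0.025] zr [0.018 0.029] rect [ 532. -460.] [24. 25.] 64.2
```

```bash
python3 - <<'E'
import cv2
a=cv2.imread("pics/top0.png")[90:330,140:480]; cv2.imwrite("pics/t0c.png",cv2.resize(a,None,fx=2.3,fy=2.3,interpolation=2))
a=cv2.imread("pics/scene0.png")[130:300,190:470]; cv2.imwrite("pics/s0c.png",cv2.resize(a,None,fx=2.8,fy=2.8,interpolation=2))
E
```

```text
(no output)
```

View pics/t0c.png

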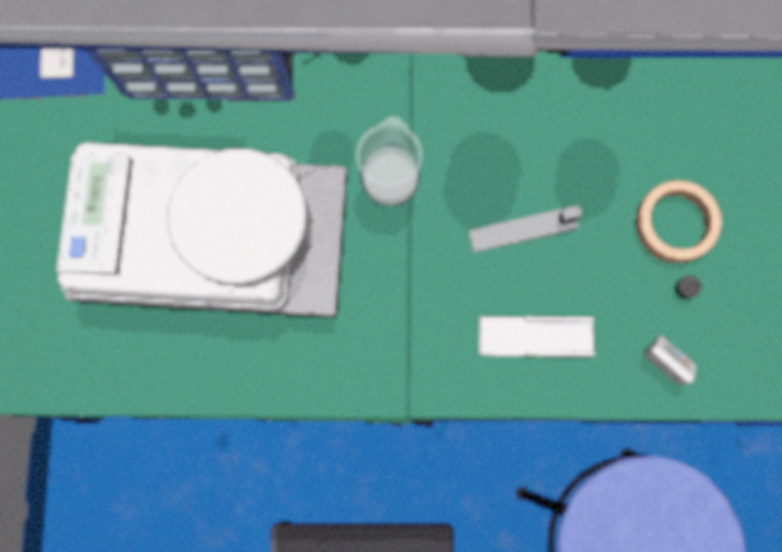

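View pics/s0c.png

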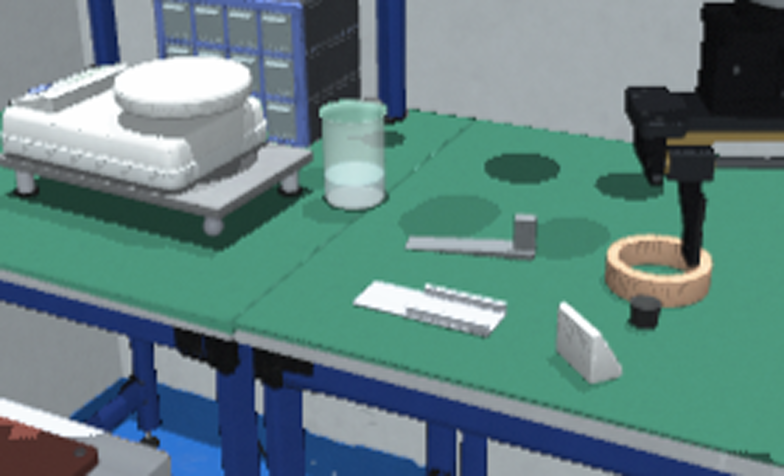

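The top crop shows the table at left with its bare slab strip (crop 290-345, 165-315). The packer (crop 480-595, 318-355) has its nose towards the table, and the taper (470-580, 208-250) lies with its tab at right. The scene crop shows the ball foot at (213,225). Next I measure the slab edges, the foot, the packer and the taper.

```bash
python3 - <<'E'
from h import *
c=cam("top"); P=pts(c,np.ones((400,640),bool))
m=(abs(P[:,2]-.056)<.006)&(P[:,0]>.42)&(P[:,0]<.78)&(P[:,1]>-.02)&(P[:,1]<.4)
S=P[m]; print(len(S),np.median(S[:,2]))
r=cv2.minAreaRect((S[:,:2]*1000).astype(np.float32)); print("slab",r,cv2.boxPoints(r).round())
# -y edge: per x bin min y
for x in np.arange(.49,.73,.02):
    b=S[abs(S[:,0]-x)<.01]; 
    if len(b): print(round(x,2),round(b[:,1].min(),4),end="; ")
print()
b=S[S[:,1]<.07]
for y in np.arange(0.02,.08,.01):
    b=S[abs(S[:,1]-y)<.005]
    if len(b): print("y",round(y,3),b[:,0].min().round(4),b[:,0].max().round(4))
for l in("packer","taper"):
    d=vision.trace("top",l)[0]; p=pts(c,d["pixels"])
    r=cv2.minAreaRect((p[:,:2]*1000).astype(np.float32)); print(l,r)
    if l=="packer":
        q=p[p[:,2]>.010]; print("flange",cv2.minAreaRect((q[:,:2]*1000).astype(np.float32)))
    else:
        q=p[p[:,2]>.035]; print("tab",q.mean(0),len(q)); q=p[(p[:,2]>.0005)&(p[:,2]<.012)]
    w,v=np.linalg.eigh(np.cov(p[:,:2].T)); print("axis deg from y",np.degrees(np.arctan2(v[0,1]*np.sign(v[1,1]),abs(v[1,1]))))
c=cam("scene"); P=pts(c,np.ones((400,640),bool))
m=(P[:,2]<.04)&(P[:,2]>.008)&(abs(P[:,0]-.53)<.06)&(abs(P[:,1]-.05)<.06); q=P[m]; print("ball",len(q),q.mean(0),q.min(0),q.max(0))
q=q[q[:,2]<.03]
from scipy.optimize import least_squares
f=least_squares(lambda s:np.linalg.norm(q-s,axis=1)-.012,q.mean(0)+[.008,0,0],loss="soft_l1",f_scale=.002); print(len(q),f.x)
d=vision.trace("scene","taper")[0]; p=pts(c,d["pixels"]); t=p[(p[:,2]>.015)]; print("tab scene",len(t),t.mean(0),t.min(0),t.max(0))
E
```

```text
1277 0.056760931037028284
slab ((592.0985107421875, 177.2562255859375), (347.7660217285156, 201.35458374023438), 87.08625793457031) [[483.   9.]
 [684.  -2.]
 [701. 346.]
 [500. 356.]]
0.49 0.0104; 0.51 0.0082; 0.53 0.0061; 0.55 0.0062; 0.57 0.0042; 0.59 0.0043; 0.61 0.0046; 0.63 0.0021; 0.65 0.0025; 0.67 0.0; 0.69 0.0034; 
y 0.02 0.4841 0.6819
y 0.03 0.4843 0.6834
y 0.04 0.4843 0.6824
y 0.05 0.4865 0.6863
y 0.06 0.4873 0.6859
y 0.07 0.4872 0.5569
packer ((466.22210693359375, -257.58367919921875), (54.28266906738281, 148.9170379638672), 0.12569986283779144)
flange ((465.3207092285156, -262.02777099609375), (134.0908203125, 49.20549774169922), 88.44219207763672)
axis deg from y -0.2877493439033137
taper ((613.4479370117188, -245.83486938476562), (34.05925369262695, 152.0868682861328), 13.563438415527344)
tab [ 0.62515829 -0.29999127  0.04505936] 41
axis deg from y -11.616513838148357
ball 42 [0.49617157 0.0323841  0.02329079] [0.48552178 0.02152189 0.01020011] [0.50844088 0.09990149 0.03991925]
37 [0.50297703 0.03447137 0.01946804]
tab scene 85 [ 0.62004968 -0.30186629  0.03181788] [ 0.61283766 -0.31263814  0.01514328] [ 0.63307523 -0.28886139  0.04634047]
```

```bash
python3 -m handwheel '[[0,0,0,-8.25],[0,0,0,-8.25],[0,0,0,-8.25],[0,0,0,-8.25],[0,0,0,-8.25],[0,0,0,-8.25],[0,0,0,-8.25],[0,0,0,-8.25],[2.9,2,0,0],[2.9,2,0,0],[2.9,2,0,0],[2.9,2,0,0],[2.9,2,0,0],[2.9,2,0,0],[2.9,2,0.5,0],[2.9,2,2,0],[2.9,2,3,0],[2.9,2,3,0]]' 100
python3 -m handwheel '[[0,0,0,0],[0,0,0,0],[0,0,0,0]]'
```

```text
time_s: 2.85
eef_pos: [0.4656, -0.3024, 0.1279]
eef_rot: [2.22, 2.221, 0.0]
ft_force: [0.2, -1.2, -0.0]
gripper_width: 0.087
finger_force: 0.0
time_s: 3.15
eef_pos: [0.4645, -0.3048, 0.129]
eef_rot: [2.221, 2.22, -0.001]
ft_force: [0.3, 0.1, 0.2]
gripper_width: 0.0871
finger_force: 0.0
```

```bash
python3 -m handwheel '[[0,0,3,0],[0,0,3,0],[0,0,2.5,0],[0,0,1.2,0],[0,0,0.6,0],[0,0,0,0],[0,0,0,0]]'
python3 -m handwheel '[[0,0,0,0],[0,0,0,0],[0,0,0,0],[0,0,0,0],[0,0,0,0],[0,0,0,0],[0,0,0,0],[0,0,0,0]]' 30
```

```text
time_s: 3.85
eef_pos: [0.4654, -0.3041, 0.0264]
eef_rot: [2.22, 2.221, 0.001]
ft_force: [0.0, 0.1, 0.7]
gripper_width: 0.0869
finger_force: 0.0
time_s: 4.65
eef_pos: [0.4646, -0.3034, 0.0251]
eef_rot: [-2.22, -2.222, 0.0]
ft_force: [-0.2, 0.3, 0.3]
gripper_width: 0.0314
finger_force: 0.0
```

```bash
python3 - <<'E'
from h import *
s=status.read_state(); print(s["time_s"],s["gripper_width"],s["finger_force"],s["eef_pos"])
c=cam("scene"); d=vision.trace("scene","packer")
for e in d[:1]: p=pts(c,e["pixels"]); print(e["confidence"],p.mean(0),p.min(0),p.max(0))
a=c["img"][200:280,280:420,::-1]; cv2.imwrite("pics/s1.png",cv2.resize(a,None,fx=5,fy=5,interpolation=2))
E
```

```text
4.65 0.0314184489996669 0.0 [ 0.46461499 -0.30335873  0.02511312]
0.77 [ 0.46163862 -0.26356527  0.00507058] [ 0.43313155 -0.33231288 -0.00256717] [ 0.512211   -0.18279546  0.01560099]
```

View pics/s1.png

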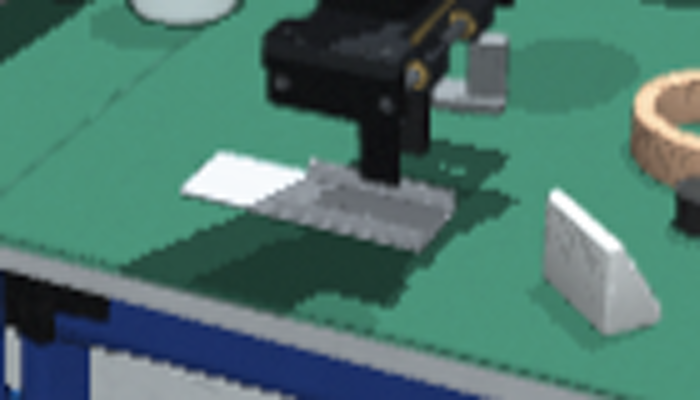

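The fingers have closed above the flanges, with the near tip at crop (380,185), so the tips sit higher than I assumed. I'll measure the tip height.

```bash
python3 - <<'E'
from h import *
c=cam("scene"); K=c["intrinsics"]
for v in range(222,246,2):
    row=[]
    for u in range(352,372,2):
        m=np.zeros((400,640),bool); m[v,u]=1; p=pts(c,m)
        row.append("%d,%d,%d"%tuple(p[0]*1000) if len(p) else "-")
    print(v," ".join(row), c["img"][v,356])
E
```

```text
222 376,-320,112 378,-325,112 380,-329,112 379,-336,114 381,-340,114 479,-307,62 483,-312,61 602,-273,-1 607,-277,-3 600,-287,2 [23 24 27]
224 378,-320,105 376,-326,107 380,-330,107 376,-337,110 384,-339,107 480,-307,55 483,-312,55 590,-278,-2 591,-284,-1 596,-288,-2 [15 15 19]
226 440,-294,65 439,-300,66 437,-307,69 438,-312,69 477,-302,49 480,-307,48 481,-313,49 575,-283,0 574,-290,1 581,-294,-1 [17 17 19]
228 441,-293,58 438,-300,61 438,-306,62 438,-312,63 476,-303,43 476,-309,45 481,-313,43 564,-287,-1 563,-294,0 566,-300,0 [15 16 19]
230 441,-294,52 441,-299,53 442,-305,54 440,-311,56 479,-302,35 479,-308,37 485,-311,34 551,-293,0 555,-297,-2 556,-304,0 [16 17 19]
232 445,-292,43 445,-298,45 445,-304,46 444,-310,48 534,-280,-2 535,-286,-1 535,-293,0 539,-297,0 541,-303,0 543,-308,0 [13 15 17]
234 444,-292,38 441,-299,41 445,-304,40 440,-312,44 522,-285,-1 521,-292,0 530,-295,-3 529,-301,-1 528,-308,0 533,-312,-1 [16 17 18]
236 482,-276,9 440,-300,35 439,-306,37 441,-311,38 487,-299,11 510,-296,0 514,-301,-1 517,-306,-1 519,-311,-1 522,-316,-1 [77 80 84]
238 479,-278,4 485,-281,2 481,-289,6 483,-295,6 483,-301,7 485,-306,8 482,-313,11 486,-318,10 485,-324,12 485,-330,13 [132 137 144]
240 469,-282,3 473,-287,3 476,-292,2 479,-296,2 481,-302,2 481,-308,4 481,-314,5 482,-320,6 482,-325,7 483,-331,8 [103 108 114]
242 459,-286,3 462,-291,3 466,-296,2 466,-302,3 470,-306,2 472,-311,3 475,-316,2 478,-321,2 480,-326,2 482,-332,2 [105 110 116]
244 436,-296,11 437,-302,12 438,-307,13 441,-312,12 459,-310,2 460,-316,3 465,-320,2 466,-326,2 468,-331,3 478,-333,-1 [121 127 133]
```

```bash
python3 -m handwheel '[[0,0,0,0],[0,0,0,0],[0,0,0,0],[0,0,0,0],[0,0,0,0],[0,0,0,0],[0,0,0,0],[0,0,0,0]]' 100; python3 -m handwheel '[[0,0,0.5,0],[0,0,0.5,0],[0,0,0.5,0],[0,0,0,0],[0,0,0,0]]'; python3 - <<'E'
from h import *
c=cam("scene"); P=pts(c,np.ones((400,640),bool)); dark=c["img"][c["z_map"]>0].max(1)<45
for lo,hi in((.39,.44),(.49,.54)):
    m=dark&(P[:,0]>lo)&(P[:,0]<hi)&(abs(P[:,1]+.303)<.02)&(P[:,2]>.006)&(P[:,2]<.09); q=P[m]; print(len(q),q.min(0) if len(q) else "",np.sort(q[:,2])[:8].round(3))
cv2.imwrite("pics/s2.png",cv2.resize(c["img"][190:280,280:420,::-1],None,fx=5,fy=5,interpolation=2))
E
```

```text
time_s: 5.6
eef_pos: [0.4646, -0.3034, 0.0252]
eef_rot: [-2.22, -2.222, -0.0]
ft_force: [-0.7, 0.2, -0.5]
gripper_width: 0.0821
finger_force: 0.0
time_s: 6.1
eef_pos: [0.4645, -0.3033, 0.0099]
eef_rot: [-2.22, -2.222, 0.0]
ft_force: [0.6, 0.5, -0.5]
gripper_width: 0.0869
finger_force: 0.0
122 [ 0.40373689 -0.31559927  0.02238756] [0.022 0.023 0.023 0.023 0.024 0.024 0.025 0.025]
94 [ 0.50453397 -0.31495937  0.01893947] [0.019 0.021 0.022 0.023 0.023 0.024 0.024 0.025]
```

View pics/s2.png

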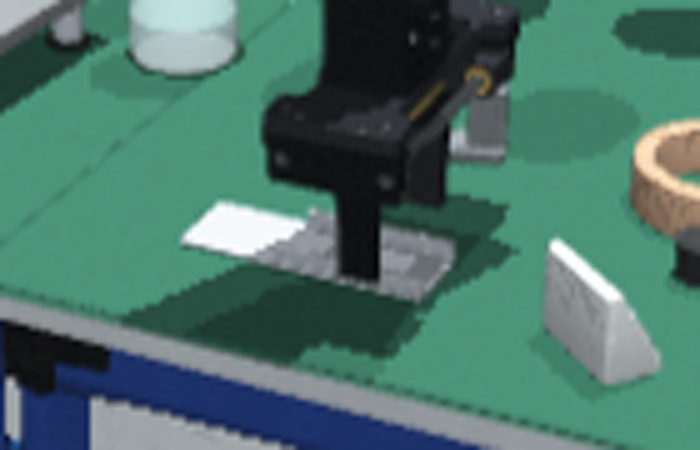

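The near fingertip at crop (360,278) still hangs clear, about 20 mm above the bench. The reported z therefore reads about 30 mm low, so I go on down by feel.

```bash
python3 -m handwheel '[[0,0,0.4,0],[0,0,0.4,0],[0,0,0.3,0],[0,0,0.2,0],[0,0,0,0],[0,0,0,0]]'; python3 - <<'E'
from h import *
c=cam("scene"); P=pts(c,np.ones((400,640),bool)); dark=c["img"][c["z_map"]>0].max(1)<45
for lo,hi in((.39,.44),(.49,.54)):
    m=dark&(P[:,0]>lo)&(P[:,0]<hi)&(abs(P[:,1]+.303)<.02)&(P[:,2]>.003)&(P[:,2]<.09); q=P[m]; print(len(q),np.sort(q[:,2])[:8].round(3))
E
```

```text
time_s: 6.75
eef_pos: [0.4646, -0.3033, -0.0029]
eef_rot: [-2.22, -2.222, -0.0]
ft_force: [0.8, -0.9, 0.9]
gripper_width: 0.0873
finger_force: 0.0
127 [0.006 0.006 0.007 0.008 0.008 0.008 0.009 0.009]
99 [0.006 0.007 0.009 0.009 0.009 0.009 0.009 0.009]
```

```bash
python3 -m handwheel '[[0,0,0.1,0],[0,0,0.1,0],[0,0,0,0]]'
```

```text
time_s: 7.1
eef_pos: [0.4646, -0.3033, -0.0049]
eef_rot: [-2.22, -2.222, 0.0]
ft_force: [-0.0, -0.2, 0.4]
gripper_width: 0.087
finger_force: 0.0
```

Tips are now about 5 mm up. I close on the flanges.

```bash
python3 -m handwheel '[[0,0,0,0],[0,0,0,0],[0,0,0,0],[0,0,0,0],[0,0,0,0],[0,0,0,0],[0,0,0,0],[0,0,0,0]]' 45
```

```text
time_s: 7.9
eef_pos: [0.4646, -0.3034, -0.0048]
eef_rot: [-2.22, -2.222, 0.0]
ft_force: [-0.0, 0.2, -0.1]
gripper_width: 0.0499
finger_force: 30.0
```

```bash
python3 -m handwheel '[[0,0,0,1.5],[0,0,0,1.4],[1,0.22,0,0],[2,0.22,0,0],[2,0.22,0,0],[2,0.22,0,0],[2,0.22,0,0],[2,0.22,0,0],[2,0.22,0,0],[2,0.22,0,0],[2,0.22,0,0],[2,0.27,0,0],[2,0,0,0],[1,0,0,0],[0,0,0,0],[0,0,0,0],[0,0,0,0]]'; python3 - <<'E'
from h import *
for n in("top","scene"):
    c=cam(n); P=pts(c,np.ones((400,640),bool))
    d=vision.trace(n,"packer")[0]; p=pts(c,d["pixels"]); p=p[p[:,2]<.02]; print(n,d["confidence"],len(p)); 
    print(p.min(0),p.max(0),cv2.minAreaRect((p[:,:2]*1000).astype(np.float32)))
    if n=="top":
        m=(abs(P[:,2]-.056)<.006)&(P[:,0]>.42)&(P[:,0]<.78)&(P[:,1]>-.02)&(P[:,1]<.4)
        print("slab",cv2.minAreaRect((P[m][:,:2]*1000).astype(np.float32)))
cv2.imwrite("pics/s3.png",cv2.resize(c["img"][170:290,220:380,::-1],None,fx=4.8,fy=4.8,interpolation=2))
E
```

```text
time_s: 9.6
eef_pos: [0.4979, -0.0858, -0.0049]
eef_rot: [2.277, 2.164, -0.0]
ft_force: [-0.3, 0.2, -0.7]
gripper_width: 0.0498
finger_force: 30.0
top 0.46 220
[ 0.47677828 -0.02279081 -0.00328764] [0.53100989 0.03562419 0.01268199] ((503.90814208984375, 6.467411041259766), (54.15583419799805, 58.409420013427734), 0.14712122082710266)
slab ((591.7197875976562, 177.10704040527344), (347.1837158203125, 200.62379455566406), 87.15446472167969)
scene 0.65 296
[ 0.46834911 -0.11374211 -0.00111748] [0.52480753 0.03751342 0.01656227] ((498.0703430175781, -38.505035400390625), (152.7402801513672, 53.130218505859375), 87.21403503417969)
```

View pics/s3.png

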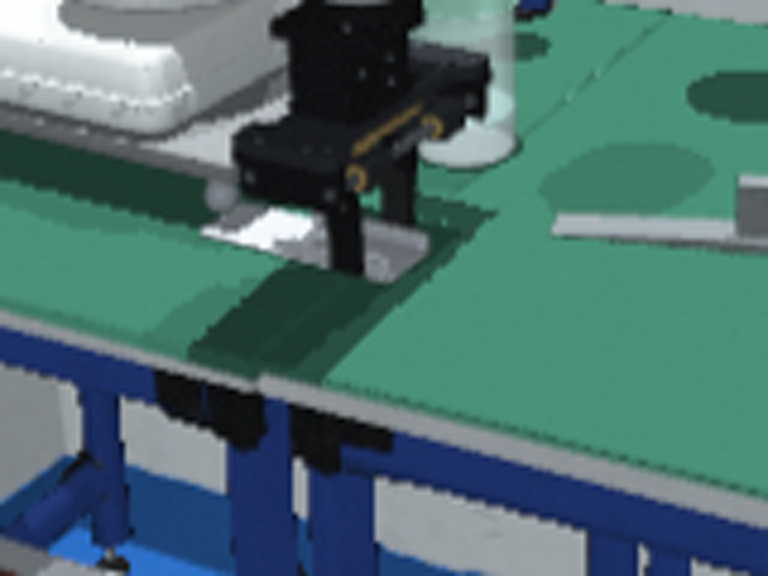

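The ball is at crop (220,195) and the nose is just reaching it, with the slab unmoved. I go 24 mm further.

```bash
python3 -m handwheel '[[0.8,0.05,0,0],[0.8,0.05,0,0],[0.8,0,0,0],[0,0,0,0],[0,0,0,0]]'; python3 -m handwheel '[[0,0,0,0],[0,0,0,0],[0,0,0,0],[0,0,0,0],[0,0,0,0],[0,0,0,0]]' 90; python3 - <<'E'
from h import *
for n in("top","scene"):
    c=cam(n); P=pts(c,np.ones((400,640),bool))
    d=vision.trace(n,"packer")[0]; p=pts(c,d["pixels"]); p=p[p[:,2]<.02]; print(n,d["confidence"],len(p)); 
    print(p.min(0),p.max(0),cv2.minAreaRect((p[:,:2]*1000).astype(np.float32)))
m=(P[:,2]<.03)&(P[:,2]>.009)&(abs(P[:,0]-.50)<.03)&(P[:,1]>.016)&(P[:,1]<.06);q=P[m]
from scipy.optimize import least_squares
f=least_squares(lambda s:np.linalg.norm(q-s,axis=1)-.012,q.mean(0)+[.008,0,0],loss="soft_l1",f_scale=.002); print(len(q),f.x)
E
```

```text
time_s: 10.3
eef_pos: [0.5002, -0.0603, -0.0049]
eef_rot: [-2.275, -2.167, 0.0]
ft_force: [-0.6, -0.1, 0.2]
gripper_width: 0.0496
finger_force: 30.0
time_s: 10.9
eef_pos: [0.5002, -0.0609, -0.0048]
eef_rot: [-2.276, -2.165, -0.0]
ft_force: [0.3, -0.2, -0.2]
gripper_width: 0.0771
finger_force: 0.0Traceback (most recent call last):
  File "<stdin>", line 4, in <module>
IndexError: list index out of range
```

```bash
python3 -m handwheel '[[0,0,-1,0],[0,0,-3,0],[0,0,-3,0],[0,0,-3,0],[0,0,-1,-7.75],[0,0,0,-7.75],[-3.27,0.88,0,0],[-3.27,0.88,0,0],[-3.27,0.88,0,0],[-3.27,0.88,0,0],[-3.27,0.88,0,0],[-3.27,0.88,0,0],[-3.27,0.88,0,0],[-3.27,0.88,0,0],[0,0,0,0],[0,0,0,0],[0,0,0,0]]' 50; python3 - <<'E'
from h import *
from scipy.optimize import least_squares
for n in("top","scene"):
    c=cam(n); P=pts(c,np.ones((400,640),bool))
    for l in("packer","taper"):
        t=vision.trace(n,l)
        if not t: print(n,l,"none"); continue
        d=t[0]; p=pts(c,d["pixels"]); p=p[p[:,2]<.055]; print(n,l,d["confidence"],len(p),p.min(0).round(3),p.max(0).round(3),cv2.minAreaRect((p[:,:2]*1000).astype(np.float32)))
        q=p[p[:,2]>.02]
        if l=="taper" and len(q): print(" tab",len(q),q.mean(0),q.min(0),q.max(0))
m=(P[:,2]<.03)&(P[:,2]>.009)&(abs(P[:,0]-.50)<.03)&(P[:,1]>.016)&(P[:,1]<.06);q=P[m]
f=least_squares(lambda s:np.linalg.norm(q-s,axis=1)-.012,q.mean(0)+[.008,0,0],loss="soft_l1",f_scale=.002); print("ball",len(q),f.x)
cv2.imwrite("pics/s4.png",cv2.resize(c["img"][150:270,240:400,::-1],None,fx=4.8,fy=4.8,interpolation=2))
E
```

```text
time_s: 12.7
eef_pos: [0.6262, -0.2993, 0.1055]
eef_rot: [-1.961, -2.453, -0.001]
ft_force: [0.6, -0.4, -0.4]
gripper_width: 0.0435
finger_force: 0.0
top packer 0.64 548 [ 0.476 -0.091 -0.003] [0.53  0.051 0.02 ] ((503.7408142089844, -20.038673400878906), (140.90028381347656, 51.05465316772461), 87.4524917602539)
top taper 0.81 378 [ 0.586 -0.303 -0.004] [ 0.639 -0.174  0.052] ((610.8975830078125, -237.12582397460938), (32.2733154296875, 132.3015899658203), 14.476659774780273)
 tab 20 [ 0.62221102 -0.29244455  0.03872997] [ 0.61740961 -0.29939696  0.02051602] [ 0.62998873 -0.28903888  0.05201894]
scene packer 0.63 372 [ 0.471 -0.091 -0.002] [0.548 0.057 0.017] ((511.24896240234375, -17.33863067626953), (148.1166534423828, 76.75677490234375), 87.5390396118164)
scene taper 0.68 348 [ 0.578 -0.313 -0.003] [ 0.656 -0.168  0.047] ((616.9713745117188, -239.40127563476562), (55.689083099365234, 146.692626953125), 16.410860061645508)
 tab 68 [ 0.61962779 -0.30211165  0.03463278] [ 0.61288605 -0.31274685  0.02086438] [ 0.63083811 -0.28841835  0.04655232]
ball 37 [0.5037667  0.03480756 0.02050246]
```

View pics/s4.png

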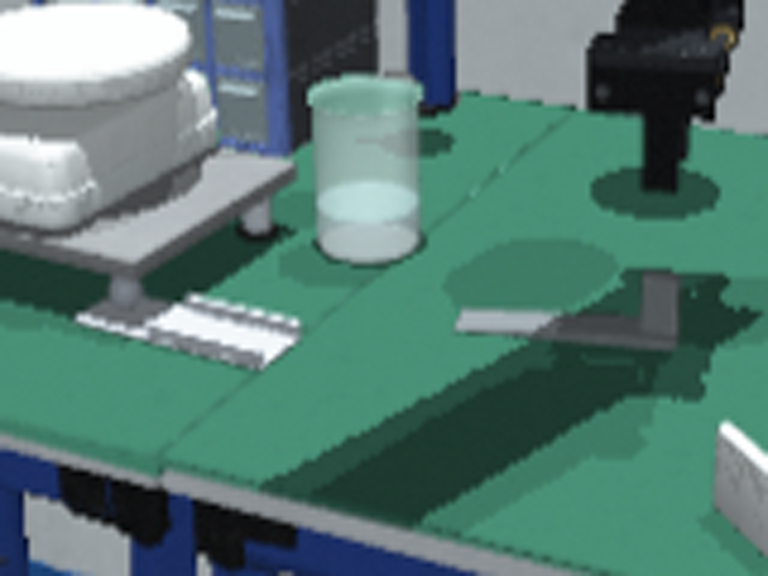

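The nose lies under the ball (crop 125,290). The beaker has not moved, and the gripper is above the taper's tab (crop 660,305). I go down and grip it.

```bash
python3 -m handwheel '[[0,-0.2,2,0],[0,0,3,0],[0,0,2,0],[0,0,1.5,0],[0,0,1,0],[0,0,0,0],[0,0,0,0]]'; python3 -m handwheel '[[0,0,0,0],[0,0,0,0],[0,0,0,0],[0,0,0,0],[0,0,0,0]]' 5
```

```text
time_s: 13.7
eef_pos: [0.6248, -0.3012, 0.0109]
eef_rot: [1.963, 2.452, 0.001]
ft_force: [-0.2, 0.1, 0.4]
gripper_width: 0.0436
finger_force: 0.0
time_s: 14.2
eef_pos: [0.6244, -0.3011, 0.0104]
eef_rot: [1.963, 2.452, 0.0]
ft_force: [-0.8, 0.2, 1.3]
gripper_width: 0.0141
finger_force: 30.0
```

```bash
python3 -m handwheel '[[0,0,-1,0],[0,0,-2,0],[0,0,-2,0],[0,0,-1,0],[0,0,0,3.9],[0,0,0,3.9],[0,0,0,3.9],[0,0,0,3.8],[0,-2,0,0],[1,-2,0,0],[2,-2,0,0],[2,-2,0,0],[2,-2,0,0],[2,-2,0,0],[2,-1.6,0,0],[2,0,0,0],[1.5,0,0,0],[0.9,0,0,0],[0,0,0,0],[0,0,0,0]]'; python3 - <<'E'
from h import *
for n in("top","scene"):
    c=cam(n); P=pts(c,np.ones((400,640),bool))
    for l in("packer","taper"):
        t=vision.trace(n,l)
        if not t: print(n,l,"none"); continue
        d=t[0]; p=pts(c,d["pixels"]); p=p[(p[:,2]<.075)]; print(n,l,d["confidence"],len(p),p.min(0).round(3),p.max(0).round(3),cv2.minAreaRect((p[:,:2]*1000).astype(np.float32)))
        if l=="taper":
            for y in np.arange(-.19,.02,.015):
                q=p[abs(p[:,1]-y)<.0075]
                if len(q): print("  y %.3f x %.3f-%.3f z %.3f-%.3f"%(y,q[:,0].min(),q[:,0].max(),q[:,2].min(),q[:,2].max()))
cv2.imwrite("pics/s5.png",cv2.resize(c["img"][150:270,240:400,::-1],None,fx=4.8,fy=4.8,interpolation=2))
E
```

```text
time_s: 16.2
eef_pos: [0.4963, -0.1412, 0.0701]
eef_rot: [2.276, 2.165, -0.0]
ft_force: [-0.1, -0.6, -0.3]
gripper_width: 0.0137
finger_force: 30.0
top packer 0.54 324 [ 0.474 -0.088 -0.003] [0.53  0.061 0.066] ((502.8843994140625, -14.210494995117188), (148.2560272216797, 52.034400939941406), 87.58068084716797)
top taper 0.63 276 [ 0.487 -0.09   0.057] [ 0.518 -0.01   0.072] ((502.63909912109375, -49.458030700683594), (80.42965698242188, 30.464824676513672), 87.52934265136719)
  y -0.085 x 0.487-0.515 z 0.061-0.072
  y -0.070 x 0.487-0.517 z 0.062-0.070
  y -0.055 x 0.487-0.518 z 0.059-0.071
  y -0.040 x 0.490-0.517 z 0.058-0.070
  y -0.025 x 0.490-0.518 z 0.057-0.068
  y -0.010 x 0.490-0.518 z 0.057-0.066
scene packer 0.65 720 [ 0.563 -0.504 -0.003] [ 0.675 -0.384  0.032] ((619.1655883789062, -449.79296875), (111.86488342285156, 106.76947784423828), 14.849404335021973)
scene taper 0.55 255 [ 0.477 -0.155 -0.004] [0.65  0.06  0.074] ((558.3597412109375, -44.13774108886719), (243.89053344726562, 142.30386352539062), 28.055326461791992)
  y -0.160 x 0.490-0.506 z 0.060-0.073
  y -0.145 x 0.477-0.509 z 0.060-0.074
  y -0.130 x 0.481-0.497 z 0.057-0.074
  y -0.115 x 0.481-0.510 z 0.060-0.068
  y -0.100 x 0.480-0.512 z 0.059-0.068
  y -0.085 x 0.483-0.644 z -0.002-0.067
  y -0.070 x 0.483-0.650 z -0.000-0.064
  y -0.055 x 0.482-0.517 z 0.059-0.066
  y -0.040 x 0.483-0.516 z 0.060-0.064
  y -0.025 x 0.487-0.516 z 0.060-0.062
  y -0.010 x 0.492-0.643 z -0.002-0.061
  y 0.005 x 0.592-0.642 z -0.003-0.000
```

View pics/s5.png

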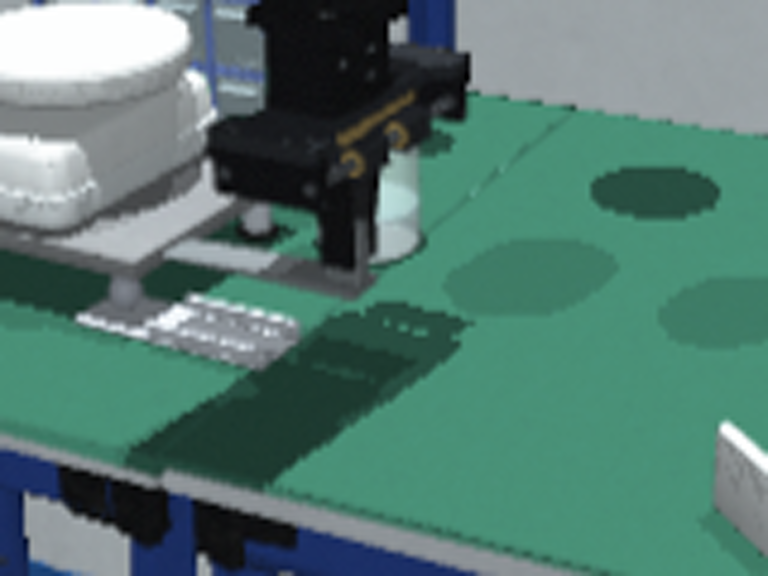

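Top and scene agree that the taper is in line with the channel to about 1 mm, its tip short of the slab's edge. I lower it in.

```bash
python3 -m handwheel '[[0,0,1,0],[0,0,1.5,0],[0,0,1.2,0],[0,0,0.8,0],[0,0,0.4,0],[0,0,0.2,0],[0,0,0.1,0],[0,0,0.1,0],[0,0,0.1,0],[0,0,0,0],[0,0,0,0]]'; python3 - <<'E'
from h import *
F=[]
for i in range(6): cam("top"); F.append(status.read_state()["ft_force"])
print(np.mean(F,0),np.std(F,0))
E
```

```text
time_s: 17.6
eef_pos: [0.4962, -0.1406, 0.0163]
eef_rot: [2.276, 2.165, 0.0]
ft_force: [0.3, 0.6, 0.6]
gripper_width: 0.0137
finger_force: 30.0
[ 0.01795569 -0.08230279 -0.50629732] [0.30254763 0.63141046 0.35825546]
```

```bash
python3 -m handwheel '[[0,0,0.05,0],[0,0,0.05,0],[0,0,0.05,0],[0,0,0,0],[0,0,0,0]]'; python3 - <<'E'
from h import *
F=[]
for i in range(6): c=cam("scene"); F.append(status.read_state()["ft_force"])
print(np.mean(F,0),np.std(F,0))
E
```

```text
time_s: 18.4
eef_pos: [0.4961, -0.1405, 0.0146]
eef_rot: [-2.276, -2.165, 0.0]
ft_force: [0.1, -0.0, -0.4]
gripper_width: 0.0138
finger_force: 30.0
[-0.15700645 -0.05123846 -0.67294285] [0.48666167 0.53940053 0.12258908]
```

```bash
python3 -m handwheel '[[0,0,0.03,0],[0.5,0,0,0],[0.8,0,0,0],[0.8,0,0,0],[0.8,0,0,0],[0.8,0,0,0],[0.5,0,0,0],[0,0,0,0]]'; cat > f.py <<'E'
from h import *
F=[]
for i in range(6): c=cam("scene"); s=status.read_state(); F.append(s["ft_force"])
print(np.mean(F,0).round(2),(np.std(F,0)/2.4).round(2),s["eef_pos"].round(4),s["time_s"])
P=pts(c,np.ones((400,640),bool)); q=P[(P[:,2]<.03)&(P[:,2]>.009)&(abs(P[:,0]-.50)<.03)&(P[:,1]>.016)&(P[:,1]<.06)]
t=vision.trace("scene","packer")
E
python3 f.py
```

```text
time_s: 19.5
eef_pos: [0.4983, -0.0975, 0.0144]
eef_rot: [-2.274, -2.167, -0.0]
ft_force: [0.4, 0.4, -0.9]
gripper_width: 0.0137
finger_force: 30.0
[-0.06 -0.27 -0.5 ] [0.16 0.28 0.2 ] [ 0.4981 -0.099   0.0143] 19.8
```

```bash
python3 -m handwheel '[[0.3,0,0,0],[0.3,0,0,0],[0.3,0,0,0],[0,0,0,0]]'; python3 f.py; python3 -m handwheel '[[0.3,0,0,0],[0.3,0,0,0],[0,0,0,0]]'; python3 f.py
```

```text
time_s: 20.25
eef_pos: [0.4987, -0.0889, 0.0144]
eef_rot: [-2.275, -2.166, -0.0]
ft_force: [0.2, -0.5, -1.1]
gripper_width: 0.0141
finger_force: 30.0
[ 0.1  -0.08 -0.5 ] [0.14 0.21 0.19] [ 0.4986 -0.0897  0.0144] 20.55
time_s: 20.9
eef_pos: [0.499, -0.0829, 0.0144]
eef_rot: [-2.275, -2.166, -0.0]
ft_force: [1.3, 0.0, -1.3]
gripper_width: 0.0136
finger_force: 30.0
[ 0.19 -0.31 -0.62] [0.21 0.26 0.15] [ 0.4989 -0.0837  0.0144] 21.2
```

```bash
python3 -m handwheel '[[0.2,0,0,0],[0.2,0,0,0],[0,0,0,0]]'; python3 f.py
```

```text
time_s: 21.55
eef_pos: [0.4992, -0.0792, 0.0144]
eef_rot: [-2.275, -2.166, -0.0]
ft_force: [0.2, 0.1, -0.6]
gripper_width: 0.014
finger_force: 30.0
[ 0.34  0.29 -0.86] [0.2  0.13 0.17] [ 0.4991 -0.0797  0.0144] 21.85
```

```bash
python3 -m handwheel '[[0.2,0,0,0],[0.2,0,0,0],[0,0,0,0]]'; python3 f.py
```

```text
time_s: 22.2
eef_pos: [0.4994, -0.0751, 0.0144]
eef_rot: [-2.275, -2.166, -0.0]
ft_force: [-0.9, -0.1, -0.1]
gripper_width: 0.0137
finger_force: 30.0
[-0.06 -0.2  -0.56] [0.19 0.18 0.25] [ 0.4993 -0.0757  0.0144] 22.5
```

```bash
python3 -m handwheel '[[0.2,0,0,0],[0.2,0,0,0],[0,0,0,0]]'; python3 f.py
```

```text
time_s: 22.85
eef_pos: [0.4996, -0.0712, 0.0144]
eef_rot: [-2.275, -2.166, -0.0]
ft_force: [-0.3, 1.2, -0.8]
gripper_width: 0.0138
finger_force: 30.0
[-0.12  0.23 -0.64] [0.12 0.2  0.12] [ 0.4995 -0.0717  0.0144] 23.15
```

```bash
python3 -m handwheel '[[0.2,0,0,0],[0.2,0,0,0],[0,0,0,0]]'; python3 f.py
```

```text
time_s: 23.5
eef_pos: [0.4998, -0.0672, 0.0144]
eef_rot: [-2.275, -2.166, -0.0]
ft_force: [-0.5, -1.0, -0.5]
gripper_width: 0.0138
finger_force: 30.0
[-0.04 -0.36 -0.51] [0.32 0.21 0.19] [ 0.4997 -0.0677  0.0144] 23.8
```

```bash
python3 -m handwheel '[[0.2,0,0.03,0],[0.2,0,0.03,0],[0,0,0,0]]'; python3 f.py
```

```text
time_s: 24.15
eef_pos: [0.5005, -0.0634, 0.0142]
eef_rot: [2.275, 2.165, 0.001]
ft_force: [-0.7, -0.9, 3.8]
gripper_width: 0.014
finger_force: 30.0
[0.12 0.   5.25] [0.2  0.14 0.2 ] [ 0.5006 -0.0634  0.0142] 24.45
```

```bash
python3 -m handwheel '[[0,0,-0.05,0],[0.2,0,0,0],[0.2,0,0,0],[0,0,0,0]]'; python3 f.py
```

```text
time_s: 24.9
eef_pos: [0.5001, -0.0591, 0.0142]
eef_rot: [-2.275, -2.166, -0.0]
ft_force: [0.2, 0.7, 1.7]
gripper_width: 0.0138
finger_force: 30.0
[0.12 0.8  1.91] [0.19 0.11 0.18] [ 0.5001 -0.0594  0.0142] 25.2
```

```bash
python3 -m handwheel '[[0.2,0,0,0],[0.2,0,0,0],[0,0,0,0]]'; python3 f.py
```

```text
time_s: 25.55
eef_pos: [0.5003, -0.0553, 0.0142]
eef_rot: [-2.276, -2.166, -0.0]
ft_force: [-0.3, 0.1, 1.4]
gripper_width: 0.0138
finger_force: 30.0
[-0.41  0.86  1.73] [0.15 0.15 0.21] [ 0.5003 -0.0555  0.0142] 25.85
```

```bash
python3 -m handwheel '[[0.2,0,0,0],[0.2,0,0,0],[0,0,0,0]]'; python3 f.py
```

```text
time_s: 26.2
eef_pos: [0.5005, -0.0513, 0.0142]
eef_rot: [-2.275, -2.166, -0.0]
ft_force: [0.6, 0.4, 1.6]
gripper_width: 0.0137
finger_force: 30.0
[0.15 0.12 1.72] [0.18 0.23 0.11] [ 0.5005 -0.0516  0.0143] 26.5
```

```bash
python3 -m handwheel '[[0.2,0,0,0],[0.2,0,0,0],[0,0,0,0]]'; python3 f.py
```

```text
time_s: 26.85
eef_pos: [0.5007, -0.0473, 0.0142]
eef_rot: [-2.276, -2.166, -0.0]
ft_force: [-0.1, 0.6, 1.7]
gripper_width: 0.014
finger_force: 30.0
[-0.3   0.32  0.97] [0.31 0.21 0.22] [ 0.5007 -0.0476  0.0142] 27.15
```

```bash
python3 -m handwheel '[[0.2,0,0,0],[0.2,0,0,0],[0,0,0,0]]'; python3 f.py
```

```text
time_s: 27.5
eef_pos: [0.5009, -0.0433, 0.0142]
eef_rot: [-2.275, -2.166, -0.0]
ft_force: [0.1, 1.3, 0.3]
gripper_width: 0.0133
finger_force: 30.0
[0.32 0.43 0.67] [0.17 0.2  0.25] [ 0.5009 -0.0436  0.0143] 27.8
```

```bash
python3 -m handwheel '[[0.15,0,0,0],[0.15,0,0,0],[0,0,0,0]]'; python3 f.py
```

```text
time_s: 28.15
eef_pos: [0.501, -0.0404, 0.0142]
eef_rot: [-2.276, -2.166, -0.0]
ft_force: [-0.2, -0.0, 0.3]
gripper_width: 0.0137
finger_force: 30.0
[ 0.08  0.33 -0.06] [0.17 0.11 0.2 ] [ 0.501  -0.0406  0.0142] 28.45
```

```bash
python3 - <<'E'
from h import *
c=cam("scene")
for l in("packer","taper"):
    d=vision.trace("scene",l)[0]; p=pts(c,d["pixels"]); p=p[(p[:,2]<.06)&(p[:,0]<.56)]; print(l,d["confidence"],len(p),p.min(0).round(3),p.max(0).round(3))
P=pts(c,np.ones((400,640),bool));q=P[(P[:,2]<.03)&(P[:,2]>.009)&(abs(P[:,0]-.50)<.03)&(P[:,1]>.016)&(P[:,1]<.06)];print("ball",len(q),q.mean(0))
cv2.imwrite("pics/s6.png",cv2.resize(c["img"][180:250,230:330,::-1],None,fx=7.5,fy=7.5,interpolation=2))
E
```

```text
packer 0.81 275 [ 0.472 -0.091 -0.003] [0.55  0.058 0.015]
taper 0.56 166 [ 0.486 -0.053 -0.004] [0.54  0.101 0.025]
ball 42 [0.49722059 0.03011762 0.02022864]
```

View pics/s6.png

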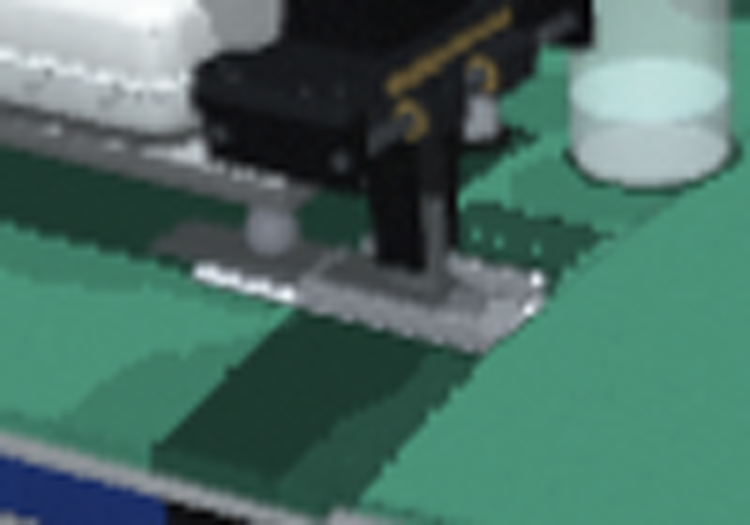

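The packer has not moved, and the shim runs straight under the ball (crop 270,235) with the fingers clear of the slab. I keep feeling forward.

```bash
python3 -m handwheel '[[0.15,0,0,0],[0.15,0,0,0],[0,0,0,0]]'; python3 f.py
```

```text
time_s: 28.95
eef_pos: [0.5012, -0.0375, 0.0143]
eef_rot: [-2.276, -2.166, 0.0]
ft_force: [0.1, -0.6, 0.3]
gripper_width: 0.0136
finger_force: 30.0
[0.04 0.19 0.18] [0.12 0.19 0.19] [ 0.5012 -0.0375  0.0143] 29.25
```

```bash
python3 -m handwheel '[[0.15,0,0,0],[0.15,0,0,0],[0,0,0,0]]'; python3 f.py
```

```text
time_s: 29.6
eef_pos: [0.5013, -0.0349, 0.0142]
eef_rot: [2.276, 2.165, -0.0]
ft_force: [0.1, -2.8, -0.0]
gripper_width: 0.0138
finger_force: 30.0
[-0.13 -3.48  0.15] [0.15 0.21 0.06] [ 0.5014 -0.0349  0.0143] 29.9
```

```bash
python3 -m handwheel '[[0.05,0,0,0],[0,0,0,0],[0,0,0,0]]'; python3 f.py
```

```text
time_s: 30.25
eef_pos: [0.5013, -0.0345, 0.0142]
eef_rot: [2.276, 2.165, -0.0]
ft_force: [0.0, -5.1, 0.9]
gripper_width: 0.0138
finger_force: 30.0
[ 0.22 -5.14  0.08] [0.18 0.17 0.28] [ 0.5014 -0.0344  0.0143] 30.55
```

```bash
python3 -m handwheel '[[0,0,0,0],[0,0,0,0],[0,0,0,0],[0,0,0,0],[0,0,0,0]]' 40; python3 f.py;  python3 - <<'E'
from h import *
c=cam("top"); P=pts(c,np.ones((400,640),bool))
m=(abs(P[:,2]-.056)<.006)&(P[:,0]>.42)&(P[:,0]<.78)&(P[:,1]>-.02)&(P[:,1]<.4)
print("slab",cv2.minAreaRect((P[m][:,:2]*1000).astype(np.float32)))
E
```

```text
time_s: 31.1
eef_pos: [0.5014, -0.0339, 0.0143]
eef_rot: [-2.276, -2.166, -0.0]
ft_force: [-0.5, 0.3, 0.3]
gripper_width: 0.0342
finger_force: 0.0
[ 0.1   0.03 -0.33] [0.16 0.14 0.09] [ 0.5014 -0.0341  0.0143] 31.4
slab ((591.2006225585938, 176.82708740234375), (346.7745361328125, 199.7086944580078), 87.3845443725586)
```

```bash
python3 -m handwheel '[[0,0,-0.5,0],[0,0,-1.5,0],[0,0,-3,0],[0,0,-3,0],[0,0,-3,0],[-2,0,-2,0],[-3,0,0,0],[-3,0,0,0],[-3,0,0,0],[-3,0,0,0],[-2,0,0,0],[0,0,0,0],[0,0,0,0],[0,0,0,0]]'; python3 - <<'E'
from h import *
for n in ("top","scene"):
    c=cam(n); P=pts(c,np.ones((400,640),bool))
    for l in("packer","taper"):
        t=vision.trace(n,l)
        if t: p=pts(c,t[0]["pixels"]); p=p[(p[:,2]<.06)&(p[:,0]<.56)]; q=p[p[:,2]>.03]; print(n,l,len(p),p.min(0).round(3),p.max(0).round(3),"tab",len(q),q.mean(0).round(4) if len(q) else "")
cv2.imwrite("pics/s7.png",cv2.resize(c["img"][160:250,230:350,::-1],None,fx=6.5,fy=6.5,interpolation=2))
E
```

```text
time_s: 32.9
eef_pos: [0.4937, -0.1927, 0.1445]
eef_rot: [-2.274, -2.167, -0.001]
ft_force: [0.1, 0.3, -0.4]
gripper_width: 0.0347
finger_force: 0.0
top packer 376 [ 0.477 -0.088 -0.003] [0.53  0.058 0.021] tab 0 
top taper 252 [ 0.402 -0.464 -0.003] [ 0.464 -0.4    0.058] tab 163 [ 0.4285 -0.4271  0.046 ]
scene packer 208 [ 0.472 -0.092 -0.002] [0.551 0.011 0.015] tab 0 
scene taper 248 [ 0.487 -0.047 -0.001] [0.553 0.098 0.05 ] tab 53 [ 0.4974 -0.0364  0.0414]
```

View pics/s7.png

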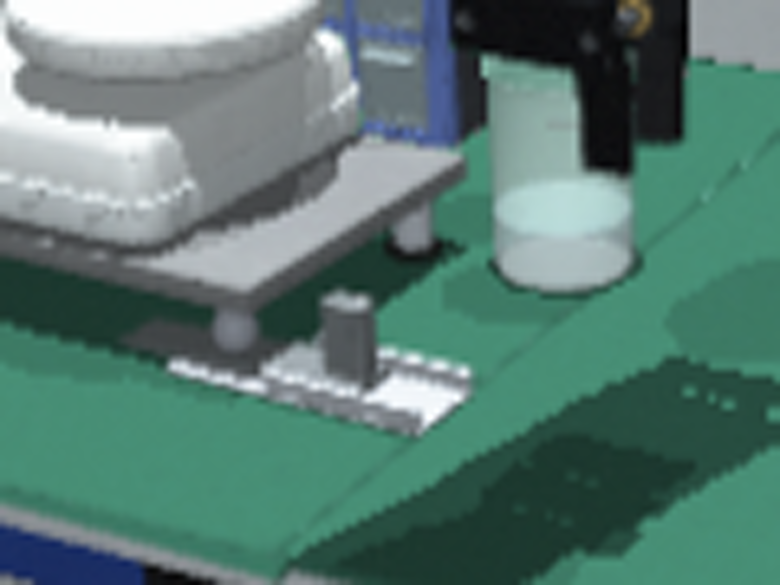

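The shim sits in the channel under the ball (crop 235,325), its tab at crop (348,340) where it was let go. Packer, table and beaker look unmoved and the gripper is clear, so I hand in.

```bash
python3 -c "
from workcell import bot
print(bot.sign_off())"
```

```text
the job is handed in; nothing more can be done
None
```

The packer's nose lies under the foot and the taper shim was pushed to about 5 N against it; both are released, the slab measures unmoved to within 1 mm, and the job was handed in at about 33 s, with no verdict returned.

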